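# Level the record deck, then bring the bearing ball

## Task

Level the record deck: turn the levelling knob at the plinth's near right corner (seen from the robot) until the level's needle points at its zero mark, then let go of the knob. Then pick up the bearing tray by its handle and carry it, without tipping it or losing the loose ball from its pocket, to the bearing post. Finish while holding the tray there, level and still: beside the post, not over it, the ball's pocket within 10 cm of the post and the tray's underside a little above the post's top, touching nothing else; leave phone, jar and screwdriver alone.

Things in the scene. Friction and masses are not known exactly. Their poses are not given: they have to be found in the camera images.
- deck: Record deck without platter and tone arm; fixed, yaw within 0.2 rad. Dark wooden plinth 300 (x) x 380 (y) x 30 mm on feet, its top 60 mm above the bench. Origin on the bench under the bearing post (plinth centre); x away from the robot, y to its left. A like knob at (-120, 155) mm is locked; tone-arm collar at (105, -140), 80 mm above the bench; motor pod at (0, 232), 102 mm high.
- knob_grip (a point): Centre, half-way up, of the levelling knob (near right corner of the plinth, at deck (-120, -155) mm): round, knurled, aluminium, 36 mm in diameter, 22 mm high, upright axis, black line on top. The point is 27 mm above the plinth, 87 mm above the bench; below the knob is 16 mm of 12 mm stud (32 mm washer, 3 mm high). Plinth edges lie 30 and 35 mm from the axis. The frame turns with the knob.
- level_knob (a joint): Turn of the levelling knob in rad, growing clockwise seen from above; 0 = level. Stays where it is left (friction 0.04 Nm; stops at -1.5 and 1.5). It starts 0.6 to 1.3 rad short of level, so it must be turned clockwise.
- level_needle (a joint): Angle in rad of the level's needle from its zero mark, seen from above: negative is left of the mark (towards deck +y), positive right, 0 points at the mark. It follows the knob at once, 0.5 rad per rad of knob; turning the knob clockwise moves it to the right.
- meter_pivot (a point): Pivot of the black needle, reaching 56 mm from it, on the white, upward meter face (78 x 110 mm) of the grey level at the far left of the plinth. At zero the needle points along deck +x. The level covers deck x 49 to 135, y 25 to 175 mm and is 117 mm high above the bench.
- zero_mark (a point): Middle of the zero mark on the meter face: the one long, thick line (12 x 4 mm) in the middle of the thin ticks, straight beyond the pivot along deck +x, 64 mm from it.
- post_tip (a point): Top centre of the bearing post, an upright steel shaft 16 mm in diameter at the plinth's centre; the top is 115 mm above the bench. The ball is to be set on it later by someone else.
- tray: Loose aluminium bearing tray, 0.22 to 0.45 kg, on the bench: plate 130 (x) x 84 (y) x 10 mm. Origin: centre of its underside; z up. A bridge handle stands across its middle along tray y. On the +x half is the ball's pocket; on the -x half a brass sleeve and a steel pad, up to 26 mm high, are fixed. Roughly balanced about its handle.
- tray_handle (a point): Centre of the tray's handle bar, 64 mm above the tray's underside. Bar 10 mm thick (tray x), 14 mm high, 78 mm long (tray y), on two posts at its ends, 66 mm clear between them; 47 mm clear between bar and plate. The frame is parallel to the tray's.
- pocket (a point): Centre of the pocket's floor: round pocket of 30 mm diameter, 3 mm deep, flat floor, 36 mm from the handle towards tray +x, 7 mm above the tray's underside. The frame is parallel to the tray's.
- ball_center (a point): Centre of the loose steel bearing ball, 14 mm in diameter, 11 g, free to roll inside the pocket (tops out 21 mm above the tray's underside); at rest the centre is 7 mm above the pocket's floor.
- phone: Bystander: phone lying flat, 72 x 150 x 9 mm. Origin under its centre.
- grease: Bystander: small grease jar standing, 38 mm in diameter, 42 mm high. Origin under its centre.
- driver: Bystander: screwdriver lying on the bench at the right of the tray, 170 mm long, handle about 30 mm thick. Origin under its middle.
Not all that is in view belongs to the job. Several things have the shape of the tray; the one meant has the colours described above.

How it is judged:
On the way, in this order (a step that is already met when the one before it is completed fails the run):
1. the level's needle points at its zero mark and the knob has been let go (value of joint level_needle between -0.07 and 0.07 rad and contact force between the fingers and deck below 0.1 N), for 0.2 s.
2. the tray is picked up (height (world z) of tray above 0.03 m and contact force between tray and the fingers above 1 N), for 0.2 s.
At the end, for the whole second after the job is handed in: Needle within 0.07 rad of zero. Tray held by the fingers, clear of the deck, level within 0.1 rad, under 20 mm/s, its underside 3 to 80 mm above the post's top; post outside the tray's outline from above, pocket centre within 100 mm of the post's axis; ball in its pocket (value of joint level_needle between -0.07 and 0.07 rad and contact force between tray and the fingers above 1 N and contact force between tray and deck below 0.1 N and z of tray in the frame of post_tip between 0.003 and 0.08 m and horizontal distance between pocket and post_tip below 0.1 m and (x of post_tip in the frame of tray above 0.065 m or x of post_tip in the frame of tray below -0.065 m or y of post_tip in the frame of tray above 0.042 m or y of post_tip in the frame of tray below -0.042 m) and angle between tray's own z axis and vertical below 0.1 rad and linear speed of tray below 0.02 m/s and horizontal distance between ball_center and pocket below 0.014 m and z of ball_center in the frame of pocket below 0.01 m); the arm keeps its last pose, push and grip.
It fails at once if the ball leaves its pocket (distance between ball_center and pocket above 0.02 m).
It fails at once if the tray is tipped more than 0.35 rad (20 degrees) (angle between tray's own z axis and vertical above 0.35 rad).
It fails at once if a bystander is moved more than 20 mm (distance of any of phone, grease, driver from where it was at the start of the episode above 0.02 m).
It also fails if it takes over 59 s, if anything falls off the work surface, if the arm or the gripper's body presses on something with over 40 N, if the wrist force passes 120 N, or if a joint passes its speed limit or range.

## Robot

A 6-joint arm with a two-finger parallel gripper is mounted at the origin on the work surface. World frame = base frame: x ahead of the robot, y to its left, z up, the work surface at z = 0. Lengths are in m, angles in rad, forces in N, time in s.
With the tool pointing down it reaches from about 0.3 to 0.875 m from the base axis. Payload 6.4 kg.
Tool frame: the origin (TCP) lies midway between the tips of the shut fingers; the grasp point (between the pads) lies 19 mm behind it; z points along the fingers, y is the line along which they close (so a half turn about z gives the same grasp; the last joint's range is limited). The gripper opens to 85 mm and grips with 20 to 120 N. Pads are 22 mm wide; open, the fingers measure 114 mm over their backs; the gripper's body (76 mm by 85 mm) begins 54 mm behind the grasp point. The pads swing forward as they close: fully open they stand 13 mm farther back than shut.
Start: joints at [-1.459, 0.181, 1.607, -0, 1.354, -0.206], TCP at [0.18, -0.546, 0.199] pointing down, gripper open.
Joint ranges: [-2.99, 2.99], [-0.89, 2.07], [0.3, 2.58], [-1.14, 4.28], [0, 2.63], [-3.12, 3.12]. Speed limits (rad/s): [2.57, 2.57, 3.01, 3.14, 3.14, 3.14].

## Interface

Orientations are given as a unit quaternion [w, x, y, z].
In Python, from cell import readout, eyes, ticket gives the robot as it stands. The module is installed in compiled form; this text tells all that it offers.
- The arm moves only by the shell command python3 -m pendant 'ROWS'. ROWS is JSON, a list that holds one entry, the list of rows, each a list of 5 numbers: the shift along the tool's x, y, z as a fraction of full scale, then the turn about the tool's z as a fraction of full scale, then the gripper's target within -1 to 1 (fully open at 1, half-way at 0, shut at -1). In form: [[[x, y, z, twist, gripper], ...]]. A call has 1 to 20 rows; each row is the pose to reach, as a shift and turn from the pose commanded when the call began, along the tool's axes at that moment, turning the shorter way round; what a row does not reach only later rows make up. Full scale, the value 1, is 0.1 m for a shift and 2 pi rad for a turn. A row lasts 1/12 s, in which the tool goes at most 41.7 mm and 7.16 degrees, less where a joint would pass 70% of its speed; a pose out of reach is approached as far as the arm can. A call with a number of a shift or a turn outside -1 to 1 is refused whole. A call with a gripper value outside its range is refused whole. The fingers move at their own pace and stop on an object; the grip force is fixed at half the most. Time passes only in rows, so rows that repeat a pose let the fingers close. It gives the time, the measured TCP pose, the force, the opening and the grip force at its end, in the units of the state.
- readout.get_obs(): the state, without advancing time (a new reading comes with each control period).
- eyes.read_camera(name): name is "scene" or "top" or "wrist"; returns the picture (384x512x3 uint8, blue, green, red); there is no depth.
- eyes.camera_model(name): a dict with "camera_matrix" (3x3 intrinsics, pixels), "R" (3x3) and "t" (3): a world point X has camera coordinates R X + t. Camera axes: x right, y down, z forward; pixel columns grow to the right and rows downward; lengths in m; the calibration is good to about 2 mm. A picture is of the moment at which its call begins: read the wrist's pose just before it. camera_model takes no time and is no camera call; for the wrist camera it gives the pose at the moment of the call.
- ticket.close_job(): hands the job in; it is judged then, once.
The state is a dict: "t": time; "qpos": joint angles; "qvel": joint speeds; "tau": joint torques, N m; "position": TCP position; "tool_rot": TCP orientation; "wrist_force": force on the tool from outside, world axes, zero at the start; "moment": the same for the moment, N m; "width": opening from 0.0 (shut) to 1.0 (fully open); "gripper_force": force on a finger pad.
Only numpy, scipy, OpenCV 4.12 (cv2) and the standard library are available. Lean on these libraries where they do the work, as an engineer would, in place of code of your own. Each camera call takes 0.05 s, during which the arm holds its last target. There are 200 camera calls.

## Working session

There is one attempt and no reset: what is moved stays moved. The work goes in short steps, Python scripts to look and compute and a shell command to move; the robot and the scene stay as the last step left them, time stands still between calls to the robot, and variables do not carry over. Pictures are saved under pics/ and viewed, at most 10 in all, crops included, and the job is handed in when it is done.

```bash
mkdir -p pics
cat > h.py <<'E'
import numpy as np, cv2
from cell import readout, eyes, ticket
from scipy.spatial.transform import Rotation as Ro
def shot(n,f):
    m=eyes.camera_model(n); im=eyes.read_camera(n); cv2.imwrite('pics/'+f+'.png',im); np.savez('pics/'+f+'.npz',K=m['camera_matrix'],R=m['R'],t=m['t']); return im,m
def load(f):
    z=np.load('pics/'+f+'.npz'); return cv2.imread('pics/'+f+'.png'),dict(camera_matrix=z['K'],R=z['R'],t=z['t'])
def ray(m,uv,z):
    R=np.array(m['R']);c=-R.T@np.array(m['t']);d=R.T@np.linalg.inv(m['camera_matrix'])@[uv[0],uv[1],1]
    return c+d*(z-c[2])/d[2]
def proj(m,X):
    p=np.array(m['camera_matrix'])@(np.array(m['R'])@X+np.array(m['t']));return p[:2]/p[2]
def delta(P,yaw=None):
    "tool-axis shift (full-scale units) to TCP target P; tool axes now"
    o=readout.get_obs();q=o['tool_rot'];r=Ro.from_quat([q[1],q[2],q[3],q[0]])
    return r.inv().apply(np.array(P)-o['position'])/0.1, r.as_matrix().round(3), np.array(o['position']).round(4), o['t']
E
python3 - <<'E'
from h import *
print(readout.get_obs())
a,m=shot('top','top0'); b,m2=shot('scene','scene0')
print(-np.array(m['R']).T@m['t'],-np.array(m2['R']).T@m2['t'])
E
```

```text
{'t': 0.0, 'qpos': array([-1.45928677e+00,  1.81557096e-01,  1.60802447e+00, -1.03608734e-05,
        1.35379162e+00, -2.06264261e-01]), 'qvel': array([-0.00048428, -0.00055578,  0.000519  , -0.00112721,  0.00059434,
       -0.00172958]), 'tau': array([-2.88414658e-04, -4.44879699e+01, -3.51336086e+01, -2.70199325e-04,
        9.08541289e-03,  5.32131548e-05]), 'position': array([ 0.17962283, -0.5455747 ,  0.19796722]), 'tool_rot': array([-8.89509527e-04,  9.87403439e-01,  1.58220280e-01,  3.71105385e-05]), 'wrist_force': array([-0.30883294, -0.14272775,  0.1003263 ]), 'moment': array([-0.0175596 , -0.00932604,  0.02742011]), 'gripper_force': 0.0, 'width': 0.9985989285768115}
[ 0.49272258 -0.13954449  1.1944161 ] [ 1.39727073 -0.73028351  0.90074626]
```

View pics/top0.png

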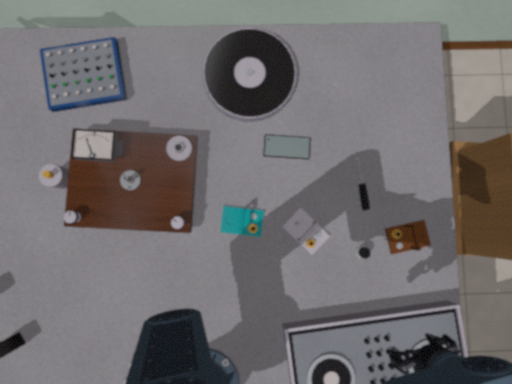

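View pics/scene0.png

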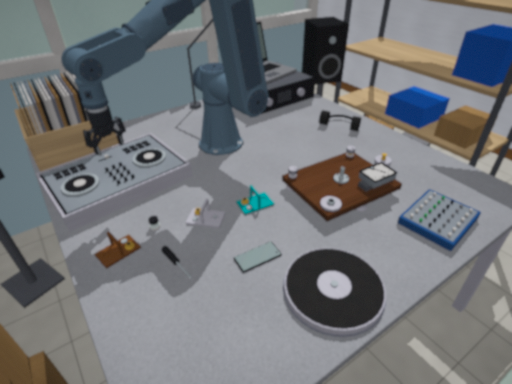

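The top view shows the deck (65-197, 128-233), with its near right knob at about (177,222) and the level at (93,145). There are three tray-shaped things: teal (242,221), bare grey/white (306,231) and brown (408,237). The grey one fits the aluminium description. I'll confirm that in one enlarged crop.

Run:
```python
from h import *
im,m=load('top0')
c=cv2.resize(im[195:265,265:345],None,fx=5,fy=5,interpolation=3); d=cv2.resize(im[120:240,55:205],None,fx=2.65,fy=2.91,interpolation=3)
cv2.imwrite('pics/crop1.png',np.hstack([c,cv2.resize(d,(396,350))]))
hsv=cv2.cvtColor(im,cv2.COLOR_BGR2HSV)
mk=((hsv[...,0]<15)&(hsv[...,1]>90)).astype(np.uint8); mk[:, 210:]=0; mk[:120]=0;mk[245:]=0
mk=cv2.morphologyEx(mk,3,np.ones((9,9)))
cs=max(cv2.findContours(mk,0,2)[0],key=cv2.contourArea)
pts=np.array([ray(m,p[0],0.06)[:2] for p in cs],np.float32)
r=cv2.minAreaRect(pts); print(r)
for uv in [(130,180),(177,222)]: print(ray(m,uv,.115),ray(m,uv,.098))
for uv in [(306,231),(311,243)]: print(ray(m,uv,.01),ray(m,uv,.07))
```

```text
((0.6174603700637817, 0.2012968510389328), (0.3755931854248047, 0.2623544931411743), 85.2007064819336)
[0.62540271 0.18526568 0.115     ] [0.62749232 0.1903812  0.098     ]
[0.50059527 0.05248697 0.115     ] [0.50071926 0.05551132 0.098     ]
[ 0.46029938 -0.33462876  0.01      ] [ 0.46194187 -0.32474621  0.07      ]
[ 0.4220857  -0.34890173  0.01      ] [ 0.42566401 -0.33829614  0.07      ]
```

View pics/crop1.png

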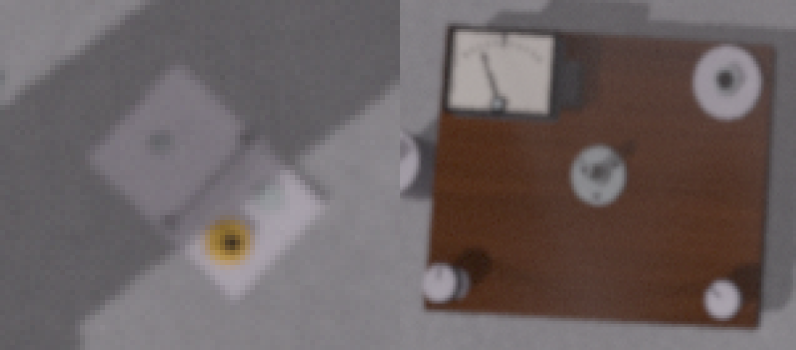

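The crop confirms it: the bare aluminium tray has its handle across the middle, the brass sleeve at (311,243) and the pocket with the ball at about (297,223). The needle is left of its mark. The knob is at about (0.50, 0.055), so I'll go above it.

```bash
python3 -m pendant '[[[0,0,-0.9,0,1],[0,0,-0.9,0,1],[0,0,-0.9,0,1]]]' >/dev/null
for i in 1 2 3 4 5; do python3 -m pendant '[[[0.98,-0.94,0,0,1],[0.98,-0.94,0,0,1],[0.98,-0.94,0,0,1],[0.98,-0.94,0,0,1]]]'; done | tail -1
python3 -m pendant '[[[0,0,0,0,1],[0,0,0,0,1]]]'
python3 - <<'E'
from h import *
im,m=shot('wrist','w1'); o=readout.get_obs(); print(o['qpos'],delta([.5,.055,.3]))
print(proj(m,[.5,.055,.098]))
E
```

```text
gripper_force: 0.0
t: 2.18
position: [0.4982, 0.0531, 0.2883]
tool_rot: [0.0, 0.987, 0.159, -0.001]
wrist_force: [-0.7, -0.2, -0.5]
width: 0.996
gripper_force: 0.0
[-1.31924940e-01 -5.12047351e-02  1.67228706e+00 -8.27137426e-04
  1.52140785e+00  1.12105643e+00] (array([ 0.02648283, -0.01801895, -0.11530982]), array([[ 0.95 ,  0.313, -0.001],
       [ 0.313, -0.95 , -0.001],
       [-0.001,  0.   , -1.   ]]), array([0.498 , 0.0525, 0.2885]), 2.2333)
[250.03906789 166.5031304 ]
```

View pics/w1.png

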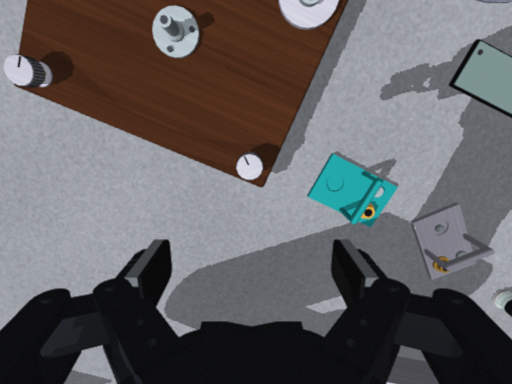

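The wrist view shows the knob at about (250,165), with a white top and a black line. The locked knob is at (22,70) and the post tip at (165,23). The aluminium tray is at (450,240) and the phone at the upper right.

```bash
cat > needle.py <<'E'
from h import *
def needle(f,C,yaw,show=False):
    im,m=load(f); z=.117
    dx=np.array([np.cos(yaw),np.sin(yaw)]);dy=np.array([-dx[1],dx[0]])
    # rectify face: 2 px/mm, deck x 45..140 (up), y 20..180 (left), world plane z=.117
    o=[];s=[]
    for a,b in [(45,180),(45,20),(140,20),(140,180)]:
        P=np.r_[C+dx*a/1e3+dy*b/1e3,z]; s.append(proj(m,P)); o.append(((180-b)*4,(140-a)*4))
    H=cv2.getPerspectiveTransform(np.float32(s),np.float32(o))
    return cv2.warpPerspective(im,H,(640,380),flags=cv2.INTER_CUBIC)
E
python3 - <<'E'
from h import *
from needle import needle
im,m=load('w1')
def blob(c,r):
    g=im[c[1]-r:c[1]+r,c[0]-r:c[0]+r].min(2); k=cv2.morphologyEx(((g>150)*255).astype(np.uint8),3,np.ones((5,5)))
    cs=max(cv2.findContours(k,0,2)[0],key=cv2.contourArea); e=cv2.minEnclosingCircle(cs); return (e[0][0]+c[0]-r,e[0][1]+c[1]-r),e[1]
a,ra=blob((250,165),22); b,rb=blob((20,70),20); 
A=ray(m,a,.098);B=ray(m,b,.098);P=ray(m,(164,22),.115); print(a,ra,b,rb,A,B,P,np.linalg.norm(A-B))
yaw=np.arctan2(-(B-A)[0],(B-A)[1]); dx=np.array([np.cos(yaw),np.sin(yaw)]);dy=np.array([-dx[1],dx[0]])
C=A[:2]+.12*dx+.155*dy; print(yaw,C)
print(delta([A[0],A[1],.072]))
cv2.imwrite('pics/n0.png',needle('top0',C,yaw))
E
```

```text
(243.5, 172.5) 20.554903030395508 (10.866666793823242, 69.5) 22.323505401611328 [0.48929372 0.06090161 0.098     ] [0.52258356 0.37309357 0.098     ] [0.62916115 0.19943078 0.115     ] 0.313961833590004
-0.10623118959763206 [0.62505213 0.20230406]
(array([-0.05411087, -0.1083458 ,  2.16475401]), array([[ 0.95 ,  0.313, -0.001],
       [ 0.313, -0.95 , -0.001],
       [-0.001,  0.   , -1.   ]]), array([0.498 , 0.0525, 0.2885]), 2.2333)
```

View pics/n0.png

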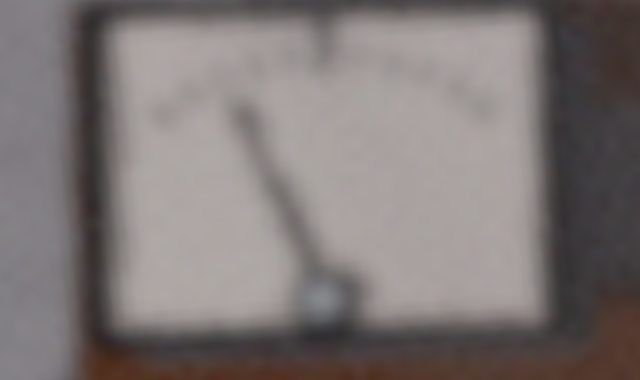

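The rectified meter has its pivot at (323,300), needle tip at (240,105) and mark at (323,40). That puts the needle at about -0.40 rad, so the knob needs about 0.80 rad clockwise. The blob threshold let in some bench, so I'll tighten it.

Run:
```python
from h import *
im,m=load('w1')
for c,r in [((250,165),20),((20,70),20)]:
    w=im[c[1]-r:c[1]+r,c[0]-r:c[0]+r]; 
    for th in (185,200):
        n,l,s,ce=cv2.connectedComponentsWithStats((w.min(2)>th).astype(np.uint8)); i=1+s[1:,4].argmax(); uv=ce[i]+np.array(c)-r
        P=ray(m,uv,.098); print(th,s[i],uv,P)
A=ray(m,(250,166),.098);print(A,delta([A[0],A[1],.072])[0])
```

```text
185 [  7  10  25  24 441] [249.22675737 167.05442177] [0.49893126 0.05581242 0.098     ]
200 [  7  10  25  24 413] [249.17191283 167.21065375] [0.49870304 0.05581609 0.098     ]
185 [  4   5  28  30 598] [17.53511706 70.26421405] [0.5242747  0.36521381 0.098     ]
200 [  5   8  27  27 452] [17.99336283 71.77433628] [0.52269146 0.36453365 0.098     ]
[0.50064148 0.05526713 0.098     ] [ 0.03607288 -0.01935814  2.16468021]
```

```bash
python3 -m pendant '[[[0.02,-0.03,1,0,1],[0.02,-0.03,1,0,1],[0.02,-0.03,1,0,1],[0.02,-0.03,1,0,1]]]' >/dev/null
python3 -m pendant '[[[0,0,0.4,0,1],[0,0,0.8,0,1],[0,0,1,0,1],[0,0,1,0,1]]]' 
python3 -m pendant '[[[0,0,0.1,0,1],[0,0,0.16,0,1],[0,0,0.16,0,1],[0,0,0.16,0,-1],[0,0,0.16,0,-1],[0,0,0.16,0,-1],[0,0,0.16,0,-1],[0,0,0.16,0,-1],[0,0,0.16,0,-1],[0,0,0.16,0,-1],[0,0,0.16,0,-1],[0,0,0.16,0,-1],[0,0,0.16,0,-1]]]'
```

```text
t: 2.9
position: [0.4964, 0.0557, 0.0859]
tool_rot: [-0.001, 0.988, 0.157, -0.003]
wrist_force: [-1.0, 0.3, -0.7]
width: 0.998
gripper_force: 0.0
t: 3.98
position: [0.4992, 0.0569, 0.0729]
tool_rot: [-0.0, 0.987, 0.158, -0.0]
wrist_force: [-0.3, 0.2, 0.6]
width: 0.002
gripper_force: 0.0
```

Run:
```python
from h import *
a,_=shot('wrist','w2'); b,m=shot('scene','s2'); print(proj(m,[.499,.056,.09]))
u,v=proj(m,[.499,.056,.09]).astype(int); c=cv2.resize(b[v-45:v+45,u-45:u+45],(384,384),interpolation=3)
cv2.imwrite('pics/v2.png',np.hstack([cv2.resize(a,(416,384)),c])); o=readout.get_obs();print(o)
```

```text
[292.32084516 169.62793496]
{'t': 4.0833, 'qpos': array([-1.23270430e-01,  1.76905094e-01,  1.89125908e+00, -1.86663976e-05,
        1.07355000e+00,  1.12972129e+00]), 'qvel': array([-0.0009013 ,  0.00069381, -0.00010906,  0.00063288, -0.00089688,
       -0.00014177]), 'tau': array([ 3.88700239e-03, -3.90080380e+01, -2.98890227e+01,  2.48240949e-04,
        1.24687151e-03, -2.34876148e-05]), 'position': array([0.4992215 , 0.05684205, 0.07284497]), 'tool_rot': array([-9.03929336e-06,  9.87400866e-01,  1.58238829e-01, -6.06389087e-05]), 'wrist_force': array([ 0.12411837, -0.141458  ,  0.69079665]), 'moment': array([-0.00798395,  0.0212779 ,  0.02463848]), 'gripper_force': 0.0, 'width': 0.0011900787466761808}
```

View pics/v2.png

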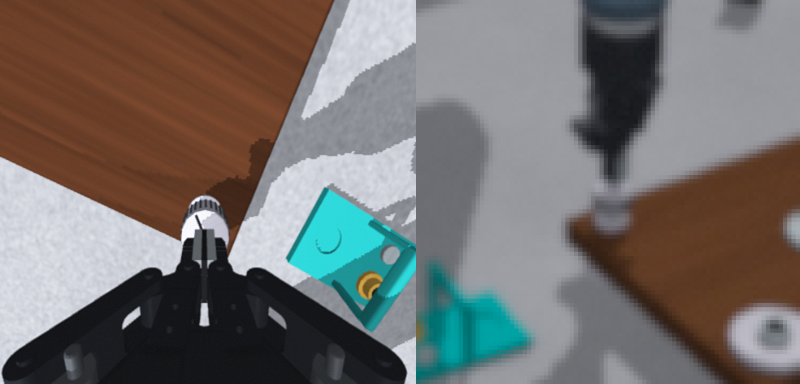

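The fingers shut on nothing. In the wrist view the knob is seen behind the fingers at about (205,225), and in the scene view it stands in front of them. I'll triangulate the knob across views.

Run:
```python
from h import *
obs=[]
for f,c,r in [('top0',(177,222),8),('w1',(250,165),20),('scene0',(293,171),9)]:
    im,m=load(f); w=im[c[1]-r:c[1]+r,c[0]-r:c[0]+r].min(2)
    n,l,s,ce=cv2.connectedComponentsWithStats((w>150 if f!='w1' else w>190).astype(np.uint8)); i=1+s[1:,4].argmax(); uv=ce[i]+np.array(c)-r
    R=m['R'];print(f,uv,s[i],'cam',-R.T@m['t'],[ray(m,uv,z)[:2].round(4) for z in (.07,.098,.12)],'TCP',proj(m,[.4992,.0568,.073]),proj(m,[.4992,.0568,.098])); obs.append((m,uv))
M=np.zeros((3,3));b=np.zeros(3)
for m,uv in obs:
    c=ray(m,uv,.3);d=ray(m,uv,0)-c;d/=np.linalg.norm(d);Q=np.eye(3)-np.outer(d,d);M+=Q;b+=Q@c
print(np.linalg.solve(M,b))
im,m=load('w2');print('w2 proj TCP',proj(m,[.4992,.0568,.073]),proj(m,[.4992,.0568,.098]),-m['R'].T@m['t'])
im2=cv2.circle(im.copy(),tuple(proj(m,[.4992,.0568,.073]).astype(int)),3,(0,0,255),1)
x=np.hstack([cv2.resize(im2[160:310,170:330],(430,400)),cv2.resize(load('w1')[0][130:190,215:275],(360,400),interpolation=3)]);cv2.imwrite('pics/v3.png',x)
```

```text
top0 [177.09230769 222.90769231] [ 3  4 10 10 65] cam [ 0.49272258 -0.13954449  1.1944161 ] [array([0.4982, 0.0603]), array([0.4981, 0.0553]), array([0.498 , 0.0514])] TCP [178.07559719 222.54000356] [176.56272995 222.53724164]
w1 [249.23502304 167.07834101] [  7  10  25  24 434] cam [0.56608753 0.07563712 0.46349278] [array([0.4938, 0.0543]), array([0.4989, 0.0558]), array([0.5029, 0.057 ])] TCP [248.73669041 163.4091843 ] [248.59883125 166.6447566 ]
scene0 [291.62411348 165.59574468] [  0   0  18  11 141] cam [ 1.39727073 -0.73028351  0.90074626] [array([0.4516, 0.0923]), array([0.4835, 0.0646]), array([0.5085, 0.0428])] TCP [292.30886989 173.0109387 ] [292.59717837 167.9556115 ]
[0.49857162 0.05421601 0.1090523 ]
w2 proj TCP [251.04093803 221.29539611] [251.05425547 237.00037384] [0.56691105 0.07910837 0.2481073 ]
```

View pics/v3.png

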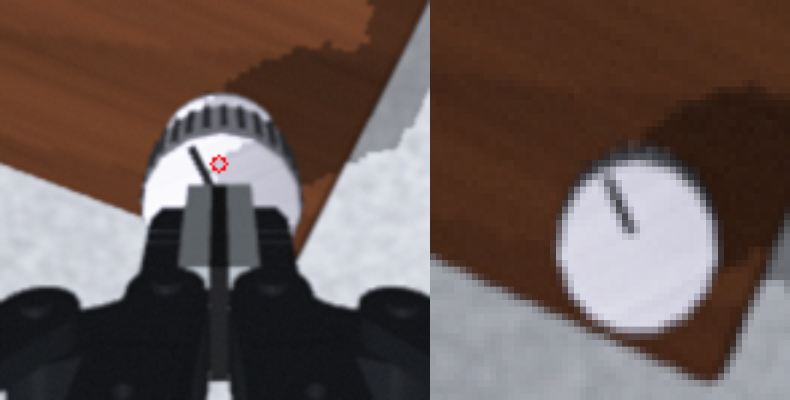

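Run:
```python
from h import *
im,m=load('w2'); K=m['camera_matrix'];print(K)
q=readout.get_obs(); tx=np.array([.95,.3125,0])
for k in (0,.005,.008,.011):
  for z in (.073,.085,.098,.11): print(k,z,proj(m,np.r_[.4992,.0568,z]+k*tx).round(1))
# width of shut finger pair front face in px 180..258 crop => ~29px
# knob top ellipse edges: left 143->px 223, right 300->281.6
for k in (-.018,.018):
  ty=np.array([.3125,-.95,0]); print('knob edge',proj(m,np.r_[.4992,.0568,.098]+k*ty).round(1))
```

```text
[[272.03194756   0.         251.04143777]
 [  0.         272.03194756 193.79253836]
 [  0.           0.           1.        ]]
0 0.073 [251.  221.3]
0 0.085 [251.  228.3]
0 0.098 [251.1 237. ]
0 0.11 [251.1 246.3]
0.005 0.073 [251.  214.5]
0.005 0.085 [251.  221.1]
0.005 0.098 [251.1 229.4]
0.005 0.11 [251.1 238.2]
0.008 0.073 [251.  210.4]
0.008 0.085 [251.  216.8]
0.008 0.098 [251.1 224.7]
0.008 0.11 [251.1 233.2]
0.011 0.073 [251.  206.2]
0.011 0.085 [251.  212.4]
0.011 0.098 [251. 220.]
0.011 0.11 [251.1 228.2]
knob edge [221.2 237. ]
knob edge [280.9 237. ]
```

```bash
python3 -m pendant '[[[0,0,-0.2,0,-1],[0,0,-0.4,0,-1],[0,0,-0.6,0,-1],[0,0,-0.6,0,-1]]]'
python3 - <<'E'
from h import *
a,m=shot('wrist','w4'); b,_=load('w2')
print('w2',[tuple(b[r,243]) for r in range(205,262,4)]);print('w4',[tuple(a[r,243]) for r in range(205,262,4)])
o=readout.get_obs();p=np.array(o['position']);print(p,proj(m,p),proj(m,p+.011*np.array([.95,.3125,0])))
d=cv2.absdiff(a,b).max(2)<25
print('diff first same row col243',[r for r in range(200,262) if d[r,243]][:20])
E
```

```text
t: 4.42
position: [0.5021, 0.0566, 0.137]
tool_rot: [0.001, 0.987, 0.158, 0.003]
wrist_force: [0.6, 0.2, 0.5]
width: 0.0
gripper_force: 0.0
w2 [(np.uint8(118), np.uint8(108), np.uint8(108)), (np.uint8(115), np.uint8(107), np.uint8(107)), (np.uint8(255), np.uint8(251), np.uint8(251)), (np.uint8(100), np.uint8(91), np.uint8(90)), (np.uint8(59), np.uint8(54), np.uint8(53)), (np.uint8(247), np.uint8(239), np.uint8(239)), (np.uint8(179), np.uint8(166), np.uint8(166)), (np.uint8(101), np.uint8(96), np.uint8(92)), (np.uint8(100), np.uint8(96), np.uint8(92)), (np.uint8(101), np.uint8(97), np.uint8(92)), (np.uint8(102), np.uint8(97), np.uint8(93)), (np.uint8(101), np.uint8(96), np.uint8(92)), (np.uint8(100), np.uint8(96), np.uint8(92)), (np.uint8(102), np.uint8(97), np.uint8(92)), (np.uint8(187), np.uint8(180), np.uint8(173))]
w4 [(np.uint8(246), np.uint8(238), np.uint8(239)), (np.uint8(246), np.uint8(240), np.uint8(240)), (np.uint8(247), np.uint8(240), np.uint8(240)), (np.uint8(246), np.uint8(240), np.uint8(240)), (np.uint8(248), np.uint8(241), np.uint8(242)), (np.uint8(227), np.uint8(215), np.uint8(215)), (np.uint8(120), np.uint8(116), np.uint8(111)), (np.uint8(90), np.uint8(86), np.uint8(82)), (np.uint8(90), np.uint8(86), np.uint8(82)), (np.uint8(89), np.uint8(87), np.uint8(81)), (np.uint8(88), np.uint8(86), np.uint8(82)), (np.uint8(90), np.uint8(86), np.uint8(81)), (np.uint8(89), np.uint8(85), np.uint8(81)), (np.uint8(89), np.uint8(85), np.uint8(81)), (np.uint8(168), np.uint8(162), np.uint8(155))]
[0.50110254 0.05663275 0.13508658] [250.43164545 221.40399195] [250.41823033 206.49058111]
diff first same row col243 [200, 212, 213, 214, 215, 224, 225, 230, 231, 232, 233, 234, 235, 236, 237, 238, 239, 240, 241, 242]
```

Run:
```python
from h import *
a,m=shot('scene','s4'); o=readout.get_obs();p=np.array(o['position']);print(p)
b,_=load('scene0')
for z in np.arange(.09,.24,.008):
    u,v=proj(m,[p[0],p[1],z]); print(round(z,3),(round(u,1),round(v,1)),a[int(round(v)),int(round(u))-2:int(round(u))+3].mean(1).astype(int), b[int(round(v)),int(round(u))].mean().astype(int))
```

```text
[0.49985528 0.05676104 0.13350256]
0.09 (np.float64(292.6), np.float64(169.7)) [154 159 161 156 145] 162
0.098 (np.float64(292.7), np.float64(168.0)) [185 186 182 176 171] 184
0.106 (np.float64(292.8), np.float64(166.4)) [175 177 176 173 171] 178
0.114 (np.float64(292.9), np.float64(164.7)) [164 166 166 165 162] 167
0.122 (np.float64(293.0), np.float64(163.1)) [157 157 158 157 158] 160
0.13 (np.float64(293.1), np.float64(161.4)) [156 157 157 158 158] 159
0.138 (np.float64(293.2), np.float64(159.7)) [156 157 158 158 157] 160
0.146 (np.float64(293.3), np.float64(158.0)) [158 157 158 158 159] 159
0.154 (np.float64(293.4), np.float64(156.3)) [158 157 156 155 155] 160
0.162 (np.float64(293.5), np.float64(154.6)) [156 153 148 144 146] 159
0.17 (np.float64(293.6), np.float64(152.8)) [108  89  88 100 119] 160
0.178 (np.float64(293.7), np.float64(151.1)) [61 40 58 80 99] 160
0.186 (np.float64(293.8), np.float64(149.3)) [61 40 55 78 93] 161
0.194 (np.float64(293.9), np.float64(147.6)) [61 38 53 76 92] 160
0.202 (np.float64(294.0), np.float64(145.8)) [44 30 35 53 78] 160
0.21 (np.float64(294.1), np.float64(144.0)) [28 28 29 31 45] 160
0.218 (np.float64(294.2), np.float64(142.2)) [29 25 27 29 28] 159
0.226 (np.float64(294.3), np.float64(140.3)) [32 30 31 30 26] 159
0.234 (np.float64(294.4), np.float64(138.5)) [34 30 31 29 27] 159
```

Two views agree that the real fingertips sit about 35 mm above the reported TCP (tip at 0.168 for a reported 0.1335). The fingers had therefore closed above the knob. I'll open, descend with that offset corrected, and watch the forces.

```bash
python3 -m pendant '[[[0,0,0,0,1],[0,0,0,0,1],[0,0,0,0,1],[0,0,0,0,1],[0,0,0,0,1],[0,0,0,0,1],[0,0,0.3,0,1],[0,0,0.5,0,1],[0,0,0.7,0,1],[0,0,0.7,0,1]]]'
python3 -m pendant '[[[0,0,0.1,0,1],[0,0,0.2,0,1],[0,0,0.23,0,1],[0,0,0.23,0,1]]]'
python3 -m pendant '[[[0,0,0,0,-1],[0,0,0,0,-1],[0,0,0,0,-1],[0,0,0,0,-1],[0,0,0,0,-1],[0,0,0,0,-1],[0,0,0,0,-1]]]'
```

```text
t: 5.35
position: [0.4959, 0.0571, 0.0591]
tool_rot: [-0.001, 0.987, 0.158, -0.003]
wrist_force: [-0.9, -0.8, -0.4]
width: 1.002
gripper_force: 0.0
t: 5.68
position: [0.4989, 0.0569, 0.0395]
tool_rot: [-0.0, 0.987, 0.158, -0.0]
wrist_force: [0.4, -1.4, -0.1]
width: 0.999
gripper_force: 0.0
t: 6.27
position: [0.4999, 0.0563, 0.0408]
tool_rot: [0.001, 0.987, 0.158, 0.001]
wrist_force: [-1.7, -2.2, 6.0]
width: 0.401
gripper_force: 59.4
```

Gripped, at 34 mm. Now I'll turn 0.80 rad clockwise (0.127).

```bash
python3 -m pendant '[[[0,0,0,0.015,-1],[0,0,0,0.03,-1],[0,0,0,0.045,-1],[0,0,0,0.06,-1],[0,0,0,0.075,-1],[0,0,0,0.09,-1],[0,0,0,0.105,-1],[0,0,0,0.118,-1],[0,0,0,0.127,-1],[0,0,0,0.127,-1],[0,0,0,0.127,-1]]]'
python3 - <<'E'
from h import *
from needle import needle
print(readout.get_obs()['qpos'])
A=np.array([.4985,.0557]);yaw=-.081;dx=np.array([np.cos(yaw),np.sin(yaw)]);dy=np.array([-dx[1],dx[0]]);C=A+.12*dx+.155*dy;print(C)
shot('top','top5'); n=needle('top5',C,yaw); o=needle('top0',C,yaw); cv2.imwrite('pics/n5.png',np.hstack([n[:,50:450],o[:,50:450]]))
E
```

```text
t: 7.18
position: [0.4999, 0.0561, 0.0407]
tool_rot: [0.0, 0.971, -0.238, 0.001]
wrist_force: [-1.9, -3.6, 5.7]
width: 0.405
gripper_force: 59.5
[-1.23806457e-01  2.30576054e-01  1.90592718e+00 -1.24993294e-03
  1.00384690e+00  1.92800130e+00]
[0.63064783 0.20048243]
```

View pics/n5.png

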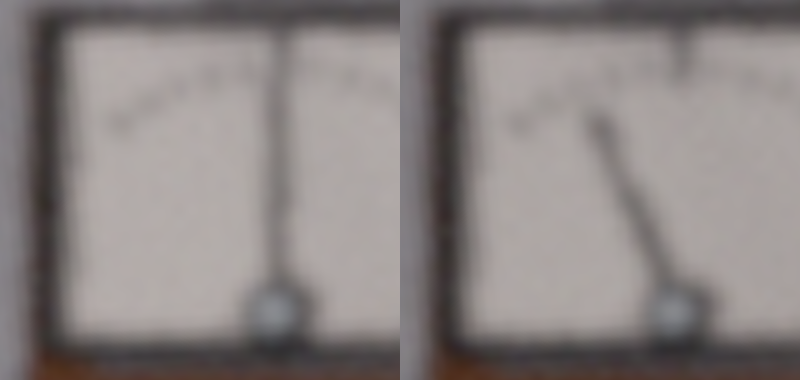

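The needle runs (276,315) to (281,80) and the mark is at (283,40), so they agree within about 0.02 rad. I'll release, lift, check again numerically and go above the tray.

```bash
python3 -m pendant '[[[0,0,0,0,1],[0,0,0,0,1],[0,0,0,0,1],[0,0,0,0,1],[0,0,0,0,1],[0,0,0,0,1],[0,0,0,0,1],[0,0,-0.3,0,1],[0,0,-0.6,0,1],[0,0,-1,0,1],[0,0,-1,0,1]]]'
python3 -m pendant '[[[0,0,-0.4,0,1],[0,0,-0.8,0,1],[0,0,-1,0,1],[0,0,-1,0,1]]]' >/dev/null
for i in 1 2 3 4; do python3 -m pendant '[[[0.32,0.94,0,0.012,1],[0.32,0.94,0,0.012,1],[0.32,0.94,0,0.012,1]]]'; done | tail -6
python3 -m pendant '[[[0,0,0,0,1],[0,0,0,0,1]]]'
python3 - <<'E'
from h import *
from needle import needle
C=np.array([.6306,.2005]);yaw=-.081
shot('top','top6'); n=needle('top6',C,yaw);o=needle('top5',C,yaw);o0=needle('top0',C,yaw)
for k in (n,o,o0):
  g=k.min(2).astype(int); print([int(260+g[r,260:400].argmin()) for r in range(100,270,20)])
im,m=shot('wrist','w6'); print(proj(m,[.46,-.33,.01]),readout.get_obs()['qpos'][[0,5]])
E
```

```text
t: 8.15
position: [0.5042, 0.0564, 0.1474]
tool_rot: [-0.001, 0.971, -0.238, 0.006]
wrist_force: [1.4, 0.5, 1.0]
width: 0.997
gripper_force: 0.0
t: 9.48
position: [0.3934, -0.3289, 0.2388]
tool_rot: [0.001, 0.924, -0.382, -0.0]
wrist_force: [0.0, 0.1, -0.5]
width: 0.999
gripper_force: 0.0
t: 9.65
position: [0.3949, -0.3253, 0.2387]
tool_rot: [-0.001, 0.924, -0.382, -0.001]
wrist_force: [-0.2, 0.3, -0.1]
width: 1.0
gripper_force: 0.0
[324, 325, 326, 325, 327, 327, 327, 324, 326]
[324, 325, 327, 327, 327, 328, 324, 326, 327]
[260, 260, 260, 261, 270, 280, 291, 297, 307]
[222.1061925  129.29514236] [-0.91890591  1.43309383]
```

View pics/w6.png

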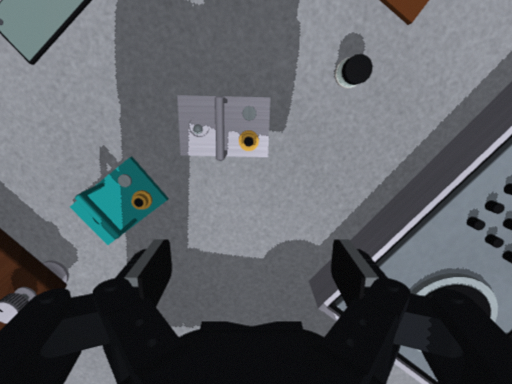

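The wrist view shows the aluminium tray, plate (179-270, 95-157). The bar runs (220,97) to (222,160), the pocket with the ball is at (199,130) and the brass sleeve at (248,141). The jar is at (355,70) and clear. The needle reads the same after release.

Run:
```python
from h import *
im,m=load('w6')
for uv in [(220,97),(222,160)]: print('bar',ray(m,uv,.071))
a,b=ray(m,(220,97),.071),ray(m,(222,160),.071); print(np.linalg.norm(a-b),np.degrees(np.arctan2(*(b-a)[[1,0]])))
cs=[ray(m,uv,.010) for uv in [(179,95),(270,97),(269,157),(180,156)]]; print(np.mean(cs,0),[np.linalg.norm(cs[i]-cs[i-1]) for i in range(4)])
d=ray(m,(225,156.5),0.01)  # noqa
e=cs[1]-cs[0]+cs[2]-cs[3]; print('plate x- dir deg',np.degrees(np.arctan2(e[1],e[0])))
print('pocket',ray(m,(199,130),.01))
c=(a+b)/2; g=(np.mean(cs,0)+c)/2; print('target',c,g, delta([g[0],g[1],.06]))
print('deck post proj tray', proj(m,[.4985,.0557,.098]))
```

```text
bar [ 0.48538117 -0.36230558  0.071     ]
bar [ 0.43185661 -0.30919337  0.071     ]
0.07540414285636451 135.221552006019
[ 0.45958414 -0.33464607  0.01      ] [np.float64(0.08561957158763803), np.float64(0.12738006433220134), np.float64(0.08430523761513266), np.float64(0.13246438240344402)]
plate x- dir deg -135.76198575020246
pocket [ 0.48292499 -0.30554435  0.01      ]
target [ 0.45861889 -0.33574947  0.071     ] [ 0.45910151 -0.33519777  0.0405    ] (array([ 0.53125929, -0.36612834,  1.79129806]), array([[ 0.71 , -0.704, -0.   ],
       [-0.704, -0.71 ,  0.001],
       [-0.001, -0.001, -1.   ]]), array([ 0.3957, -0.324 ,  0.2392]), 9.75)
deck post proj tray [  5.16744917 313.09447413]
```

The geometry fits: bar length 75 mm, plate 85 x 130 mm, yaw right to within 1°. Now I'll descend and grip. With the tip offset, the target reported z is 0.010.

```bash
python3 -m pendant '[[[0.3,-0.2,0.1,0,1],[0.53,-0.37,0.4,0,1],[0.53,-0.37,0.8,0,1],[0.53,-0.37,1,0,1],[0.53,-0.37,1,0,1]]]' 
python3 -m pendant '[[[0,0,0.3,0,1],[0,0,0.6,0,1],[0,0,0.9,0,1],[0,0,0.9,0,1]]]'
python3 -m pendant '[[[0,0,0.15,0,1],[0,0,0.3,0,1],[0,0,0.39,0,1],[0,0,0.39,0,1],[0,0,0.39,0,1]]]'
python3 - <<'E'
from h import *
print(delta([.459,-.335,.01])[0])
E
python3 -m pendant '[[[0,0,0,0,0.4],[0,0,0,0,0.1],[0,0,0,0,-0.2],[0,0,0,0,-0.4],[0,0,0,0,-0.55],[0,0,0,0,-0.65],[0,0,0,0,-0.72],[0,0,0,0,-0.8],[0,0,0,0,-1],[0,0,0,0,-1],[0,0,0,0,-1]]]'
```

```text
t: 10.17
position: [0.4574, -0.3312, 0.1339]
tool_rot: [-0.002, 0.925, -0.38, -0.005]
wrist_force: [-1.0, -0.1, -0.0]
width: 0.999
gripper_force: 0.0
t: 10.5
position: [0.4571, -0.3325, 0.0458]
tool_rot: [-0.002, 0.925, -0.38, -0.004]
wrist_force: [-0.9, 2.0, -1.7]
width: 1.0
gripper_force: 0.0
t: 10.92
position: [0.4599, -0.3364, 0.0123]
tool_rot: [0.0, 0.925, -0.381, 0.001]
wrist_force: [0.3, 0.2, 0.8]
width: 0.999
gripper_force: 0.0
[-0.01660815 -0.00365577  0.0231384 ]
t: 11.83
position: [0.4595, -0.3362, 0.0112]
tool_rot: [-0.0, 0.925, -0.381, 0.0]
wrist_force: [0.6, 1.7, 4.0]
width: 0.103
gripper_force: 59.0
```

Gripped, at 9 mm. Now a gentle lift.

```bash
python3 -m pendant '[[[0,0,-0.01,0,-1],[0,0,-0.04,0,-1],[0,0,-0.09,0,-1],[0,0,-0.16,0,-1],[0,0,-0.23,0,-1],[0,0,-0.3,0,-1],[0,0,-0.37,0,-1],[0,0,-0.44,0,-1],[0,0,-0.5,0,-1],[0,0,-0.54,0,-1],[0,0,-0.56,0,-1],[0,0,-0.56,0,-1],[0,0,-0.56,0,-1]]]'
python3 - <<'E'
from h import *
im,m=shot('wrist','w7'); o=readout.get_obs(); print(o['wrist_force'],o['moment'])
b,_=load('w6')
hsv=cv2.cvtColor(im,cv2.COLOR_BGR2HSV); k=((hsv[...,0]>15)&(hsv[...,0]<35)&(hsv[...,1]>130)).astype(np.uint8)
n,l,s,c=cv2.connectedComponentsWithStats(k); print(s[1:][s[1:,4]>15],proj(m,np.array(o['position'])+[0,0,.0]))
cv2.imwrite('pics/v7.png',np.hstack([im[150:384,100:400]]))
E
```

```text
t: 12.92
position: [0.4591, -0.3361, 0.0668]
tool_rot: [-0.0, 0.925, -0.381, -0.0]
wrist_force: [0.0, 0.2, -4.1]
width: 0.103
gripper_force: 58.3
[ 0.45091517 -0.03450011 -3.26468145] [0.01700246 0.02644515 0.01338879]
[[ 284  228   40   43 1023]
 [ 103  290   22   14  134]] [250.47386492 221.70107645]
```

View pics/v7.png

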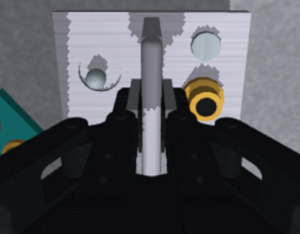

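The tray hangs level from its bar, with the ball in its pocket at crop (95,75). I'll raise it further and carry it smoothly.

```bash
python3 -m pendant '[[[0,0,-0.02,0,-1],[0,0,-0.07,0,-1],[0,0,-0.15,0,-1],[0,0,-0.25,0,-1],[0,0,-0.35,0,-1],[0,0,-0.45,0,-1],[0,0,-0.55,0,-1],[0,0,-0.65,0,-1],[0,0,-0.75,0,-1],[0,0,-0.85,0,-1],[0,0,-0.94,0,-1],[0,0,-0.99,0,-1],[0,0,-1,0,-1],[0,0,-1,0,-1]]]' | head -2
python3 -m pendant '[[[-0.01,-0.015,0,0,-1],[-0.03,-0.045,0,0,-1],[-0.06,-0.09,0,0,-1],[-0.1,-0.15,0,0,-1],[-0.15,-0.23,0,0,-1],[-0.2,-0.31,0,0,-1],[-0.25,-0.39,0,0,-1],[-0.3,-0.47,0,0,-1],[-0.35,-0.55,0,0,-1],[-0.4,-0.63,0,0,-1],[-0.45,-0.71,0,0,-1],[-0.5,-0.79,0,0,-1],[-0.55,-0.87,0,0,-1],[-0.6,-0.95,0,0,-1]]]' | head -2
for i in 1 2; do python3 -m pendant '[[[-0.05,-0.08,0,0,-1],[-0.1,-0.16,0,0,-1],[-0.15,-0.24,0,0,-1],[-0.2,-0.32,0,0,-1],[-0.25,-0.4,0,0,-1],[-0.3,-0.48,0,0,-1],[-0.35,-0.56,0,0,-1],[-0.4,-0.64,0,0,-1],[-0.45,-0.72,0,0,-1],[-0.5,-0.8,0,0,-1],[-0.55,-0.88,0,0,-1],[-0.6,-0.96,0,0,-1]]]'; done
python3 - <<'E'
from h import *
print(delta([.5613,.1312,.167]))
E
```

```text
t: 14.13
position: [0.4593, -0.3363, 0.1672]
t: 15.3
position: [0.4838, -0.2256, 0.1669]
t: 16.3
position: [0.5088, -0.1152, 0.1669]
tool_rot: [-0.0, 0.925, -0.381, -0.0]
wrist_force: [-0.9, -0.6, -2.7]
width: 0.108
gripper_force: 58.4
t: 17.3
position: [0.5339, -0.0048, 0.1669]
tool_rot: [-0.0, 0.925, -0.381, -0.0]
wrist_force: [-0.3, 0.0, -2.7]
width: 0.105
gripper_force: 58.4
(array([-0.76332499, -1.15811991, -0.00118664]), array([[ 0.71 , -0.705, -0.   ],
       [-0.705, -0.71 ,  0.   ],
       [-0.   ,  0.   , -1.   ]]), array([ 0.5339, -0.0048,  0.1669]), 17.3)
```

```bash
python3 -m pendant '[[[-0.05,-0.08,0,0,-1],[-0.1,-0.16,0,0,-1],[-0.15,-0.24,0,0,-1],[-0.2,-0.32,0,0,-1],[-0.25,-0.4,0,0,-1],[-0.3,-0.48,0,0,-1],[-0.35,-0.56,0,0,-1],[-0.4,-0.63,0,0,-1],[-0.44,-0.69,0,0,-1],[-0.47,-0.73,0,0,-1],[-0.49,-0.75,0,0,-1],[-0.5,-0.76,0,0,-1],[-0.5,-0.76,0,0,-1]]]'
python3 - <<'E'
from h import *
from needle import needle
print(delta([.5613,.1312,.167])[0])
t,mt=shot('top','top8'); w,mw=shot('wrist','w8')
o=readout.get_obs();p=np.array(o['position'])
# post tip in the wrist view vs. prediction
u,v=proj(mw,[.6306,.2005,.115]).astype(int); print('post px',u,v); 
g=cv2.cvtColor(w,6)[v-24:v+25:4,u-24:u+25:4]; print(g)
n=needle('top8',np.array([.6306,.2005]),-.081).min(2).astype(int); print([int(260+n[r,260:400].argmin()) for r in range(100,270,20)])
E
```

```text
t: 18.38
position: [0.5516, 0.0836, 0.1669]
tool_rot: [0.0, 0.925, -0.381, -0.0]
wrist_force: [-0.5, -0.1, -2.6]
width: 0.108
gripper_force: 58.4
[-0.26678477 -0.40593397 -0.00150635]
post px 96 227
[[ 58  58  56  57  59 111 202 203 210 197 118 124 125]
 [ 58  56  57  58  63  93 206 181 209 136  79  79  96]
 [ 56  54  56  63  63  64 188  80 106  80  80  77  80]
 [ 58  58  63  62  63  62 178  82  79  80  81  79  85]
 [ 58  61  64  61  60 163 189  83  80  80  80  89 174]
 [ 62  63  64  62 184 148  96 209  88  80  95 201 205]
 [ 64  63  62  59 198  89  90 106 183 109 207 207 204]
 [ 62  60  58  60  72 207 138 202 142  66 165 206 210]
 [ 61  59  59  63  58  52 103  80  55  59  63  58  59]
 [ 60  58  65  58  54  58  57  56  57  61  60  55  57]
 [ 62  61  56  55  60  57  55  59  63  60  55  55  56]
 [ 61  56  56  61  56  57  61  62  62  56  56  56  55]
 [ 56  56  59  57  57  62  64  62  55  57  56  56  57]]
[324, 326, 326, 327, 328, 328, 326, 325, 327]
```

The post tip shows where predicted, at about (96,227), and the needle is unchanged. Final approach.

```bash
python3 -m pendant '[[[-0.02,-0.03,0,0,-1],[-0.05,-0.08,0,0,-1],[-0.09,-0.14,0,0,-1],[-0.13,-0.2,0,0,-1],[-0.17,-0.26,0,0,-1],[-0.21,-0.32,0,0,-1],[-0.24,-0.37,0,0,-1],[-0.26,-0.4,0,0,-1],[-0.27,-0.41,0,0,-1],[-0.27,-0.41,0,0,-1],[-0.27,-0.41,0,0,-1],[-0.27,-0.41,0,0,-1],[-0.27,-0.41,0,0,-1]]]'
python3 - <<'E'
from h import *
t,mt=shot('top','top9'); w,mw=shot('wrist','w9'); s,ms=shot('scene','s9')
o=readout.get_obs();p=np.array(o['position']);print(p,o['qvel'].round(4),o['qpos'][5])
# post tip: smooth bright disc near the prediction; tray edge/pocket prediction; ball vs w7 (camera fixed to tool)
a,_=load('w7'); d=cv2.absdiff(cv2.cvtColor(a,6)[195:250,170:220],cv2.cvtColor(w,6)[195:250,170:220]); print('pocket patch diff',d.mean(), np.median(d))
g=cv2.GaussianBlur(cv2.cvtColor(w,6),(3,3),0)
c=cv2.HoughCircles(g[202:252,170:220],cv2.HOUGH_GRADIENT,1,8,param1=120,param2=8,minRadius=4,maxRadius=14); print('w9 circles',None if c is None else (c[0][:4]+[170,202,0]).round(1))
ga=cv2.GaussianBlur(cv2.cvtColor(a,6),(3,3),0)
c=cv2.HoughCircles(ga[202:252,170:220],cv2.HOUGH_GRADIENT,1,8,param1=120,param2=8,minRadius=4,maxRadius=14); print('w7 circles',None if c is None else (c[0][:4]+[170,202,0]).round(1))
tx=np.array([.707,.707,0]);h=np.r_[p[:2],0]
print('pocket proj',proj(mw,h+.036*tx+[0,0,.16]),'edge',proj(mw,h+.065*tx+[0,0,.166]),'post',proj(mw,[.6306,.2005,.115]))
e=np.array([.6306,.2005])-p[:2]; print('post in tray',e@tx[:2],e@[-.707,.707])
hsv=cv2.cvtColor(w,cv2.COLOR_BGR2HSV); k=((hsv[...,0]>15)&(hsv[...,0]<35)&(hsv[...,1]>130)).astype(np.uint8)
n,l,st,c=cv2.connectedComponentsWithStats(k); print('sleeve',st[1:][st[1:,4]>100])
E
```

```text
t: 19.57
position: [0.5615, 0.1313, 0.1669]
tool_rot: [0.0, 0.925, -0.381, 0.0]
wrist_force: [0.8, 0.0, -3.0]
width: 0.103
gripper_force: 58.4
[0.56150489 0.13134732 0.16694354] [-0.0001 -0.0001  0.0009 -0.0011  0.0001 -0.0014] 2.37700448360521
pocket patch diff 41.64690909090909 43.0
w9 circles [[196.5 227.5   9.6]
 [208.5 229.5   9.6]
 [187.5 220.5   7.4]
 [201.5 211.5   7.4]]
w7 circles [[195.5 229.5  11.1]
 [197.5 216.5   9.6]
 [203.5 227.5  13.4]
 [210.5 223.5   9.6]]
pocket proj [200.13082686 217.82519541] edge [156.8763948  220.87484388] post [138.79369114 198.83486278]
post in tray 0.09774118724053213 4.070383884293349e-05
sleeve [[ 486   33   16   23  205]
 [ 284  228   40   43 1008]
 [   0  305   21   29  376]]
```

Arm still, the sleeve is at the same pixels as after the lift so the tray has not slipped, and the ball is at about (196,227) in its pocket. The underside is about 41 mm above the post's top, and the pocket about 62 mm from the post. Handing in.

```bash
python3 -c "
from cell import ticket
print(ticket.close_job())"
```

```text
the job is handed in; nothing more can be done
None
```

The job is handed in, with no verdict returned: by my last measurements the needle was within about 0.02 rad of zero, and the tray was held still beside the post, about 41 mm above its top, with the ball in its pocket.

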